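# Set the hold-down gate of a lead cutting machine

## Robot

A 7-joint arm with a two-finger parallel gripper is mounted at the origin on the work surface. World frame = base frame: x ahead of the robot, y to its left, z up, the work surface at z = 0. Lengths are in m, angles in rad, forces in N, time in s.
With the tool pointing down it reaches from about 0.4 to 0.85 m from the base axis. Payload 10.4 kg.
Tool frame: the origin (TCP) lies midway between the tips of the shut fingers; the grasp point (between the pads) lies 19 mm behind it; z points along the fingers, y is the line along which they close (so a half turn about z gives the same grasp; the last joint's range is limited). The gripper opens to 87 mm and grips with 3 to 60 N. Pads are 19 mm wide; open, the fingers measure 117 mm over their backs; the gripper's body (75 mm by 190 mm) begins 51 mm behind the grasp point.
Start: joints at [1.269, 0.332, -0.065, 1.46, 0.022, 1.35, -0.088], TCP at [0.172, -0.601, 0.223] pointing down, gripper open.
Joint ranges: [-2.6, 2.6], [-0.5, 2.12], [-1.47, 1.34], [0.16, 2.42], [-1.27, 4.41], [0.06, 2.06], [-2.6, 2.6]. Speed limits (rad/s): [2.22, 2.22, 2.79, 2.79, 3.14, 3.14, 3.14].

## Interface

Orientations are given as a unit quaternion [x, y, z, w].
In Python, from bench import r gives the robot as it stands.
- The arm moves only by the tool arm_command, never from a script. Its argument "moves" is one flat list of numbers, 4 for each row, row after row: the shift along the tool's x, y, z in cm, then the turn about the tool's z in degrees. A call has 1 to 12 rows; each row shifts and turns the commanded pose from where the row before left it, along the tool's axes as they then stand; what a row does not reach is not made up. A row lasts 1/12 s, in which the tool goes at most 41.7 mm and 7.16 degrees, less where a joint would pass 70% of its speed; a pose out of reach is approached as far as the arm can. A call with a gripper value outside its range is refused whole. "fingers" is the opening in per cent of the stroke, from 0 (shut) to 100 (fully open), set as the call begins (left out, the last holds). The fingers move at their own pace and stop on an object; "squeeze" is the grip in N (left out, the last holds). Time passes only in rows, so rows that do not move let the fingers close. It gives the time, the measured TCP pose, the force, the opening and the grip force at its end, in the units of the state.
- r.read_state(): the state, without advancing time (a new reading comes with each control period).
- r.camera(name): name is "scene" or "top"; returns the picture (480x640x3 uint8, red, green, blue); there is no depth.
- r.camera_info(name): a dict with "fx", "fy", "cx", "cy" (pixels), "origin" and "attitude" of the camera in the world. Camera axes: x right, y up, looking along -z (the intrinsics and any distortion apply to the point x, -y, -z); pixel columns grow to the right and rows downward; lengths in m; the calibration is good to about 2 mm. A picture is of the moment at which its call begins. camera_info takes no time and is no camera call.
- r.close_job(): hands the job in; it is judged then, once.
The state is a dict: "time": time; "joint_positions": joint angles; "joint_vel": joint speeds; "joint_torque": joint torques, N m; "ee_pos": TCP position; "eef_rot": TCP orientation; "ft_force": force on the tool from outside, world axes, zero at the start; "torque": the same for the moment, N m; "width": finger opening in m; "grip_force": force on a finger pad.
Only numpy, scipy, OpenCV 4.12 (cv2) and the standard library are available. Lean on these libraries where they do the work, as an engineer would, in place of code of your own. Each camera call takes 0.05 s, during which the arm holds its last target. There are 200 camera calls.

## Task

The feed track of the blue lead cutting machine is loaded with capacitors: swing its hinged aluminium hold-down gate fully shut over the track, then screw the knurled nut on the gate down (clockwise) until it bottoms out, and back it off a quarter turn for running clearance. Finish while still gripping the nut at that setting, so that it cannot creep while I nip up its lock screw, and leave the tools and parts lying around where they are.

Things in the scene. Friction and masses are not known exactly. Their poses are not given: they have to be found in the camera images.
- machine: blue bench machine, fixed: case 260 (x) x 380 (y) mm, steel deck at 130 mm. Origin: under its middle at bench height; x to its back (away from the robot), y to its left, z up. A feed track with black capacitors runs along y over the deck (x = +10 mm, rails 150 mm high); a steel bowl (rim 184 mm high, radius 48 mm) stands at y = -137 mm, a cutting head (230 mm high) from y = +105 mm
- gate (a joint): hinged aluminium hold-down gate, rad: 0 = shut (level over the track, on its stop), grows as the free end swings up and back; starts at 1.1 to 1.5 (about upright), limit 1.6. Plate 6 mm thick, 58 mm wide, with a 36 mm wide thumb tab 96 to 120 mm from the hinge axis; the axis lies in mid-thickness. The stiff hinge (0.22 N m) stays where it is left
- gate_hinge (a point): point on the gate's hinge axis, in the middle of the gate's width, 55 mm behind the machine's middle and 175 mm above the bench; its frame has the machine's axes and the hinge axis is its y. Shut, the gate reaches from here to -x
- gate_tab (a point): point on the thumb tab's upper face (the side with the nut), 100 mm from the hinge axis, 20 mm from the free end; z is the face's outward normal (up when shut), x points along the gate to the hinge. The nut's rim is 35 mm away
- screw (a joint): pressure screw carried by the gate, turned by the knurled nut: rad backed off from the stop, 0 = bottomed (shoulder of the nut on the boss of the gate, foot on the capacitors), a rigid stop. Right-hand thread, lead 4 mm a turn: grows and rises counterclockwise seen from above. Starts at 1.9 to 4.0, limit 5.5; turning takes about 0.06 N m
- nut: knurled steel nut on the screw's top, turning with it: grip 40 mm diameter, 24 mm high, above a shoulder 30 mm diameter, 5 mm high; white index line on top. Origin: on the screw axis, underside of the shoulder; z along the axis, out of the gate (up when shut). The axis is 45 mm from the hinge axis; bottomed and shut, the underside is 184 mm above the bench, 6 mm above the gate's face
- nut_grip (a point): middle of the knurled grip, on the nut's axis, 17 mm above the nut's underside (23 mm above the gate's upper face when bottomed)
- screwdriver: bystander: black-handled screwdriver, 150 mm, lying on the deck in front of the track; leave it alone
- dish: bystander: small steel dish, 64 mm across and 22 mm high, on the deck at the front left; leave it alone
- calliper: bystander: steel calliper, 210 mm long, 13 mm high, on the bench in front of the machine; leave it alone
- reel: bystander: cardboard component reel, 170 mm across and 24 mm high, lying on the bench at the left; leave it alone
- parts_bin: bystander: open black bin, 160 x 110 x 60 mm, on the bench at the left; leave it alone
- flask: bystander: dark steel drinking flask, 68 mm across and 190 mm high, standing on the bench at the right; leave it alone
- pliers: bystander: pliers, 150 mm long, on the bench at the right; leave them alone

How it is judged:
On the way, in this order (a step that is already met when the one before it is completed fails the run):
1. the gate is fully shut (within 0.04 rad) (value of joint gate below 0.04 rad), for 0.2 s.
2. with the gate shut the nut is bottomed out (within 0.06 rad of its stop) (value of joint gate below 0.04 rad and value of joint screw below 0.06 rad), for 0.1 s.
3. the nut is backed off a quarter turn (90 degrees, give or take 17) with the gate still shut (value of joint gate below 0.04 rad and value of joint screw between 1.27 and 1.87 rad), for 0.2 s.
At the end, for the whole second after the job is handed in: The gate is shut within 0.04 rad, the nut stands still 73 to 107 degrees back from its stop, and the fingers still grip it (over 5 N, nut within 15 mm of the middle between the fingers) (all of step 3 and velocity of joint screw between -0.1 and 0.1 rad/s and contact force between the fingers and nut above 5 N and horizontal distance between the grasp point and nut below 0.015 m); the arm keeps its last pose, push and grip.
It fails at once if a tool or part lying around is moved by more than 30 mm (distance of any of screwdriver, dish, calliper, reel, parts_bin, flask, pliers from where it was at the start of the episode above 0.03 m).
It also fails if it takes over 70 s, if anything falls off the work surface, if the arm or the gripper's body presses on something with over 40 N, if the wrist force passes 120 N, or if a joint passes its speed limit or range.

## Working session

There is one attempt and no reset: what is moved stays moved. The work goes in short steps, Python scripts to look and compute and a tool call to move; the robot and the scene stay as the last step left them, time stands still between calls to the robot, and variables do not carry over. Pictures are saved under pics/ and viewed, at most 10 in all, crops included, and the job is handed in when it is done.

Besides the shell and the picture viewer there is one more tool, called after ">>>" as name(argument=value, ...), one argument or row to a line, values as JSON. arm_command: Moves the arm, as the interface text tells. Its arguments: {"type":"object","properties":{"moves":{"type":"array"},"fingers":{"type":"number"},"squeeze":{"type":"number"}},"required":["moves"]}

```bash
mkdir -p pics
python3 - <<'E'
from bench import r
import cv2
for n in("scene","top"):
    cv2.imwrite(f"pics/{n}0.png",r.camera(n)[:,:,::-1]); print(r.camera_info(n))
print(r.read_state())
E
```

```text
{'fx': 522.2571325778091, 'fy': 522.2571325778091, 'cx': 319.8039958831516, 'cy': 247.67519233277284, 'origin': array([ 1.5969872 , -0.01453391,  1.41089759]), 'attitude': array([0.24808593, 0.23785299, 0.64943853, 0.67831329])}
{'fx': 596.4925751086795, 'fy': 596.4925751086795, 'cx': 310.8330178172773, 'cy': 237.89955647334594, 'origin': array([0.20942669, 0.01858832, 1.60786534]), 'attitude': array([ 0.07823618, -0.07146575, -0.65529836,  0.74790093])}
{'time': 0.1, 'joint_positions': array([ 1.26939199,  0.33280489, -0.06469837,  1.46084708,  0.02159496,
        1.34988573, -0.08851662]), 'joint_vel': array([-6.53424627e-05, -8.43480902e-04, -2.81861048e-04, -3.70957621e-03,
        6.65071027e-04,  1.40560051e-03, -1.91504809e-03]), 'joint_torque': array([ 2.25520758e-03, -6.24549866e+01,  2.52360088e-02, -3.90717030e+01,
       -6.14616042e-02,  3.66720767e-02,  1.60179104e-05]), 'ee_pos': array([ 0.17190891, -0.6005415 ,  0.22184075]), 'eef_rot': array([ 9.90299068e-01,  1.38950949e-01, -1.12158237e-04, -6.14802141e-04]), 'ft_force': array([ 0.23514206, -0.52097778, -0.71936364]), 'torque': array([ 0.02280728, -0.010863  ,  0.00852387]), 'grip_force': 0.0, 'width': 0.08685125511476913}
```

View pics/scene0.png

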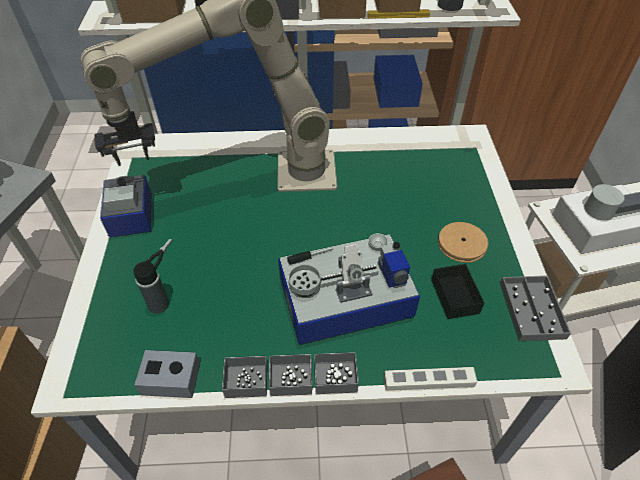

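View pics/top0.png

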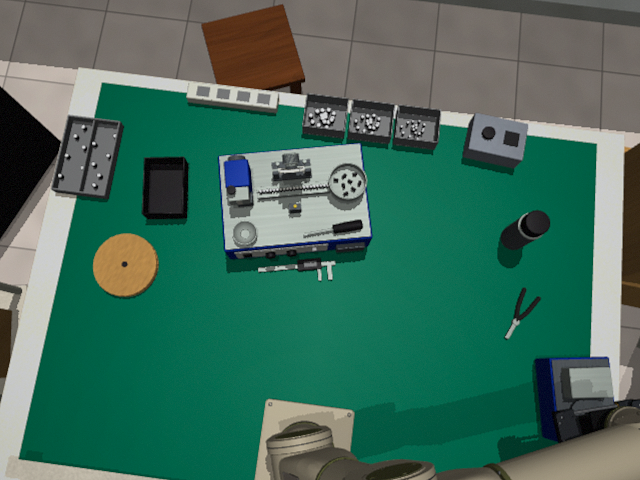

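The scene shows the arm at the back left and the machine around (350,285), with its gate upright. The top view shows the machine deck at (219,156)–(370,245), the bowl at (347,182), the gate at about (292,165) and the screwdriver at (335,229). I'll enlarge both.

Run:
```python
import cv2
a=cv2.imread("pics/top0.png")[130:280,205:385]; b=cv2.imread("pics/scene0.png")[220:350,270:430]
cv2.imwrite("pics/topc.png",cv2.resize(a,None,fx=4,fy=4,interpolation=cv2.INTER_CUBIC))
cv2.imwrite("pics/scenec.png",cv2.resize(b,None,fx=4.5,fy=4.5,interpolation=cv2.INTER_CUBIC))
```

```text
(no output)
```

View pics/topc.png

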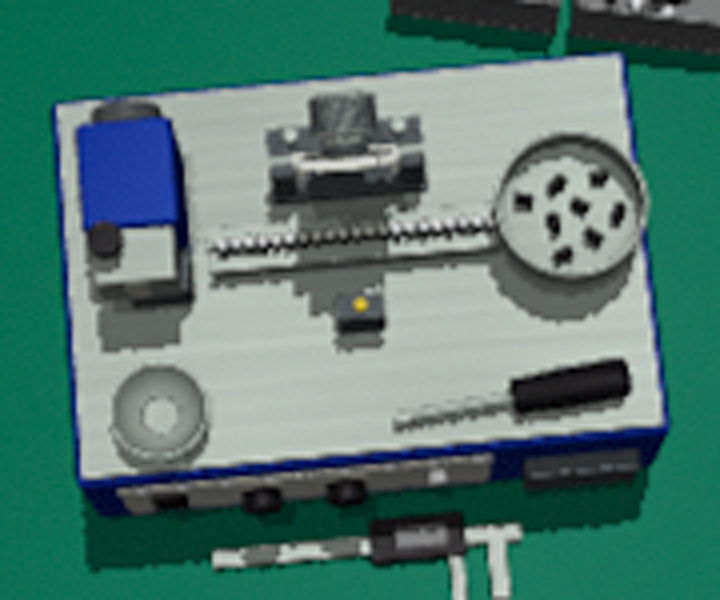

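View pics/scenec.png

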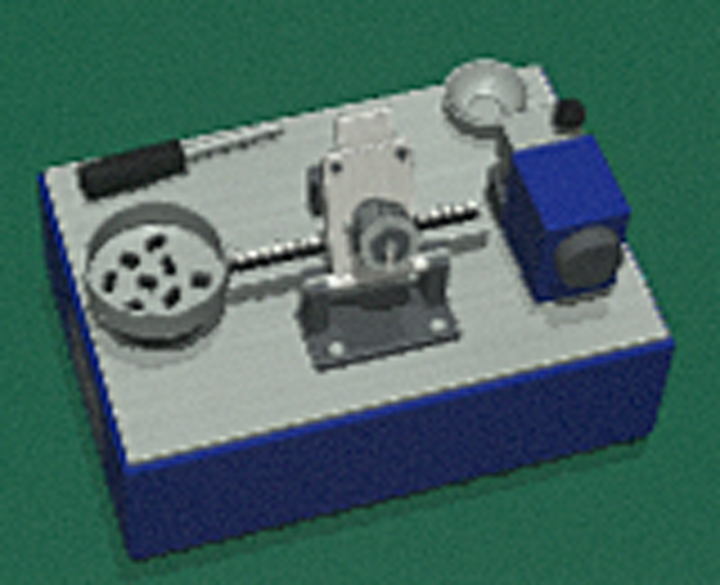

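The top crop shows deck corners at (55,103), (622,57), (665,428), (80,478), with the near-upright gate seen edge-on at (345,160). The scene crop shows deck corners (43,172), (540,68), (672,343), (128,465), gate tab tip at (340,115)–(392,110), and nut face at about (388,245).

```bash
cat > h.py <<'E'
import numpy as np
from scipy.spatial.transform import Rotation as R
from scipy.optimize import least_squares
from bench import r
def proj(n,P):
    i=r.camera_info(n); p=(np.atleast_2d(P)-i["origin"])@R.from_quat(i["attitude"]).as_matrix()
    return np.c_[i["cx"]+i["fx"]*p[:,0]/-p[:,2], i["cy"]-i["fy"]*p[:,1]/-p[:,2]]
def m2w(q,P):
    return R.from_euler("z",q[2]).apply(np.atleast_2d(P))+[q[0],q[1],0]
E
python3 - <<'E'
from h import *
C=np.array([[.13,.19,.13],[.13,-.19,.13],[-.13,-.19,.13],[-.13,.19,.13]])
top=np.array([[55,103],[622,57],[665,428],[80,478]])/4+[205,130]
sc=np.array([[672,343],[128,465],[43,172],[540,68]])/4.5+[270,220]
f=lambda q:np.r_[proj("top",m2w(q,C))-top,proj("scene",m2w(q,C))-sc].ravel()
s=least_squares(f,[.75,0,0]); q=s.x; print(q.round(4),s.fun.round(1))
def gate(a,d,y,n): return m2w(q,[.055-d*np.cos(a)+n*np.sin(a),y,.175+d*np.sin(a)+n*np.cos(a)])[0]
for a in(1.1,1.2,1.3,1.4,1.5):
    P=[gate(a,.12,-.018,.003),gate(a,.12,.018,.003),gate(a,.045,0,.04)]
    print(a,((proj("scene",P)-[270,220])*4.5).round().tolist(),((proj("top",P)-[205,130])*4).round().tolist())
print("hinge",m2w(q,[.055,0,.175]),"nut",m2w(q,[.01,0,.2]))
E
```

```text
[0.6314 0.1115 0.2211] [-1.4 -1.9  1.5 -2.5  1.8  1.1 -1.8  1.7  1.9 -0.3 -1.3  1.3 -1.7 -1.7
  1.  -2. ]
1.1 [[332.0, 113.0], [386.0, 102.0], [387.0, 237.0]] [[380.0, 179.0], [319.0, 185.0], [342.0, 103.0]]
1.2 [[337.0, 121.0], [392.0, 110.0], [390.0, 246.0]] [[379.0, 159.0], [317.0, 164.0], [342.0, 95.0]]
1.3 [[343.0, 131.0], [398.0, 120.0], [392.0, 255.0]] [[377.0, 138.0], [315.0, 143.0], [341.0, 88.0]]
1.4 [[349.0, 143.0], [404.0, 131.0], [395.0, 264.0]] [[375.0, 117.0], [313.0, 123.0], [341.0, 81.0]]
1.5 [[354.0, 156.0], [410.0, 144.0], [397.0, 274.0]] [[373.0, 97.0], [311.0, 102.0], [340.0, 76.0]]
hinge [[0.68507717 0.12353251 0.175     ]] nut [[0.64117296 0.11366232 0.2       ]]
```

```bash
cat >> h.py <<'E'
q=np.array([.6314,.1115,.2211])
def go(P,world=False):
    "tool-axis shift in cm from current pose to machine point P; yaw error deg"
    s=r.read_state(); Rt=R.from_quat(s["eef_rot"])
    w=m2w(q,P)[0]-s["ee_pos"]; a=Rt.as_matrix()[:,0]
    m=R.from_euler("z",-q[2]).apply(s["ee_pos"]-[q[0],q[1],0])
    print("machine",m.round(4),"shift cm",(Rt.inv().apply(w)*100).round(2),"turn",np.degrees(np.arctan2(a[1],a[0])-q[2]).round(1),"t",s["time"],"F",s["ft_force"].round(1),"T",s["torque"].round(2),"j",s["joint_positions"].round(2),s["width"],s["grip_force"])
E
python3 -c "
from h import *
go([.05,0,.38])"
```

```text
machine [-0.6045 -0.5939  0.2218] shift cm [ 68.76 -55.54 -15.75] turn 3.3 t 0.1 F [ 0.2 -0.5 -0.7] T [ 0.02 -0.01  0.01] j [ 1.27  0.33 -0.06  1.46  0.02  1.35 -0.09] 0.08685125511476913 0.0
```

>>> arm_command(
  moves=[0, 0, -3, 3.3, 0, 0, -3, 0, 0, 0, -3, 0, 0, 0, -3, 0, 0, 0, -3, 0],
  fingers=0,
)

```text
time: 0.52
ee_pos: [0.1719, -0.6005, 0.3737]
eef_rot: [0.994, 0.11, -0.0, -0.0]
ft_force: [-0.2, -0.3, -0.2]
width: 0.0616
grip_force: 0.0
```

```bash
python3 -c "
from h import *
go([.05,0,.38])"
```

```text
machine [-0.6045 -0.5939  0.3737] shift cm [ 65.45 -59.39  -0.6 ] turn 0.0 t 0.5167 F [-0.2 -0.3 -0.2] T [-0.08 -0.06 -0.04] j [ 1.25  0.31 -0.05  1.18  0.01  1.65 -0.14] 0.06155224062146963 0.0
```

>>> arm_command(
  moves=[2.7, -2.5, 0, 0, 2.7, -2.5, 0, 0, 2.7, -2.5, 0, 0, 2.7, -2.5, 0, 0, 2.7, -2.5, 0, 0, 2.7, -2.5, 0, 0, 2.7, -2.5, 0, 0, 2.7, -2.5, 0, 0, 2.7, -2.5, 0, 0, 2.7, -2.5, 0, 0, 2.7, -2.5, 0, 0, 2.7, -2.5, 0, 0],
)

```text
time: 1.52
ee_pos: [0.4228, -0.2354, 0.3724]
eef_rot: [0.994, 0.11, -0.0, 0.0]
ft_force: [1.0, -0.6, -0.1]
width: 0.0005
grip_force: 0.0
```

>>> arm_command(
  moves=[2.7, -2.5, 0, 0, 2.7, -2.5, 0, 0, 2.7, -2.5, 0, 0, 2.7, -2.5, 0, 0, 2.7, -2.5, 0, 0, 2.7, -2.5, 0, 0, 2.7, -2.5, 0, 0, 2.7, -2.5, 0, 0, 2.7, -2.5, 0, 0, 2.7, -2.5, 0, 0, 2.7, -2.5, 0, 0, 0, 0, 0, 0],
)

```text
time: 2.52
ee_pos: [0.6524, 0.1039, 0.3691]
eef_rot: [0.993, 0.115, -0.002, -0.002]
ft_force: [0.3, 1.1, -0.3]
width: 0.0005
grip_force: 0.0
```

```bash
python3 -c "
from h import *
go([.05,0,.38])"
```

```text
machine [ 0.0189 -0.012   0.3691] shift cm [ 3.12 -1.18 -1.1 ] turn 0.5 t 2.5167 F [ 0.3  1.1 -0.3] T [ 0.06  0.05 -0.01] j [ 0.19  0.47 -0.67  1.04  0.28  1.72 -1.73] 0.0005333996464246366 0.0
```

>>> arm_command(
  moves=[1.6, -0.6, 0, 0.5, 1.5, -0.6, 0, 0, 0, 0, 0, 0, 0, 0, 2.5, 0, 0, 0, 2.5, 0, 0, 0, 2.4, 0, 0, 0, 2, 0, 0, 0, 0, 0],
)

```text
time: 3.18
ee_pos: [0.6777, 0.1134, 0.2737]
eef_rot: [0.994, 0.106, -0.003, 0.001]
ft_force: [-0.1, 0.5, -1.6]
width: 0.0002
grip_force: 0.0
```

Run:
```python
from h import *
import cv2
go([.05,0,.272])
a=r.camera("scene")[190:350,240:440,::-1]
cv2.imwrite("pics/s2.png",cv2.resize(a,None,fx=3.5,fy=3.5,interpolation=cv2.INTER_CUBIC))
```

```text
machine [ 0.0456 -0.0083  0.2737] shift cm [ 0.44 -0.83  0.17] turn -0.5 t 3.1833 F [-0.1  0.5 -1.6] T [-0.02  0.05 -0.01] j [ 0.18  0.54 -0.66  1.15  0.32  1.56 -1.77] 0.00024111325497369124 0.0
```

View pics/s2.png

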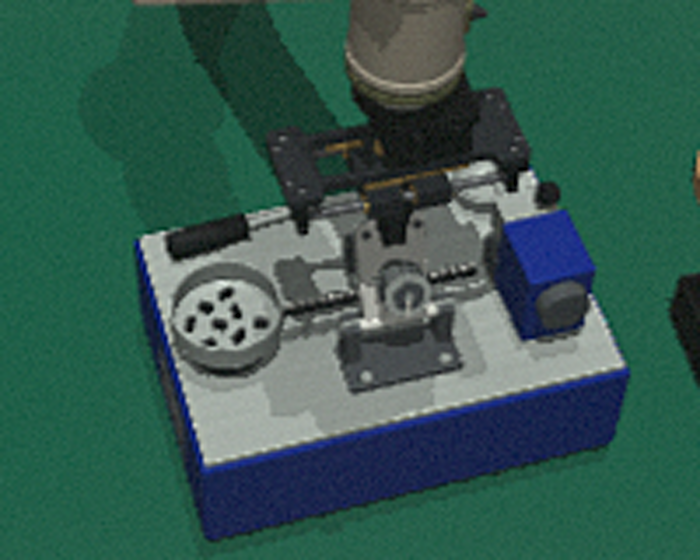

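The fingers are behind the tab, at about (395,215). I'll swing the gate down along its arc.

>>> arm_command(
  moves=[0, -0.8, 0, -0.5, -0.9, 0, -0.1, 0, -0.8, 0, -0.1, 0, -1, 0, 0.4, 0, -0.95, 0, 0.5, 0, -0.9, 0, 0.6, 0, -0.85, 0, 0.7, 0, -0.75, 0, 0.8, 0, -0.7, 0, 0.8, 0, -0.6, 0, 0.9, 0, -0.5, 0, 0.95, 0, 0, 0, 0, 0],
)

```text
time: 4.23
ee_pos: [0.5992, 0.105, 0.2242]
eef_rot: [0.994, 0.111, -0.0, 0.0]
ft_force: [-0.3, -0.7, 0.2]
width: 0.0004
grip_force: 0.0
```

```bash
python3 -c "
from h import *
go([-.0435,0,.178])"
```

```text
machine [-0.0328  0.0008  0.2242] shift cm [-1.07  0.07  4.62] turn 0.0 t 4.2333 F [-0.3 -0.7  0.2] T [-0.02  0.02  0.  ] j [ 0.29  0.38 -0.7   1.48  0.24  1.38 -1.77] 0.00035753645735268896 0.0
```

>>> arm_command(
  moves=[-0.3, 0, 0.9, 0, -0.3, 0, 0.9, 0, -0.2, 0, 0.9, 0, -0.2, 0, 0.9, 0, -0.1, 0, 0.5, 0, 0, 0, 0.3, 0, 0, 0, 0.2, 0, 0, 0, 0, 0],
)

```text
time: 4.9
ee_pos: [0.5893, 0.1027, 0.1785]
eef_rot: [0.994, 0.11, -0.0, 0.0]
ft_force: [-1.3, -0.5, 2.9]
width: 0.0002
grip_force: 1.5
```

Run:
```python
from h import *
import cv2
go([-.0435,0,.176])
a=r.camera("scene")[190:350,240:440,::-1]
cv2.imwrite("pics/s3.png",cv2.resize(a,None,fx=3.5,fy=3.5,interpolation=cv2.INTER_CUBIC))
```

```text
machine [-0.043   0.0007  0.1785] shift cm [-0.05  0.07  0.25] turn 0.0 t 4.9 F [-1.3 -0.5  2.9] T [-0.18  0.41  0.02] j [ 0.3   0.38 -0.69  1.57  0.25  1.29 -1.78] 0.00017750961425449315 1.5205970153328963
```

View pics/s3.png

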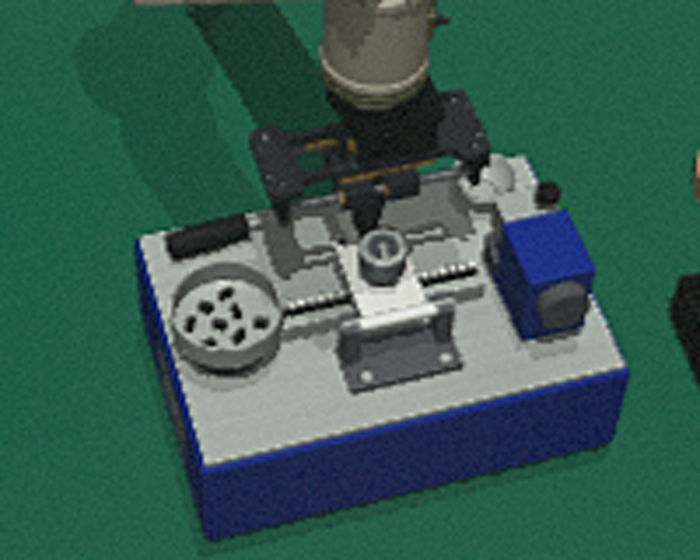

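The gate is about level, but the force only matches hinge friction. I'll press further until the stop shows up in the force.

>>> arm_command(
  moves=[0, 0, 0.2, 0, 0, 0, 0.2, 0, 0, 0, 0, 0, 0, 0, 0, 0],
)

```text
time: 5.28
ee_pos: [0.5896, 0.1028, 0.1781]
eef_rot: [0.994, 0.11, 0.001, 0.001]
ft_force: [-16.0, -5.6, 33.7]
width: 0.0007
grip_force: 16.9
```

The gate is on its stop (34 N at z=0.178). Next: lift and unwind the wrist counterclockwise, which raises j7, to leave room for the clockwise screwing.

>>> arm_command(
  moves=[0, 0, -2, 0, 0, 0, -3, 0, 0, 0, -3, 0, 0, 0, -3, 0, 0, 0, 0, -7, 0, 0, 0, -7, 0, 0, 0, -7, 0, 0, 0, -7, 0, 0, 0, -7, 0, 0, 0, -7, 0, 0, 0, -7, 0, 0, 0, -7],
  fingers=100,
)

```text
time: 6.28
ee_pos: [0.5896, 0.1028, 0.284]
eef_rot: [0.824, 0.567, 0.0, 0.0]
ft_force: [-0.6, 0.5, 0.4]
width: 0.0728
grip_force: 0.0
```

>>> arm_command(
  moves=[0, 0, 0, -7, 0, 0, 0, -7, 0, 0, 0, -7, 0, 0, 0, -7, 0, 0, 0, -7, 0, 0, 0, -7, 0, 0, 0, -7, 0, 0, 0, -7, 0, 0, 0, -7, 0, 0, 0, -7, 0, 0, 0, -7, 0, 0, 0, -7],
)

```text
time: 7.28
ee_pos: [0.5897, 0.1027, 0.2841]
eef_rot: [0.233, 0.972, 0.0, 0.0]
ft_force: [0.4, -0.2, -0.1]
width: 0.0873
grip_force: 0.0
```

>>> arm_command(
  moves=[0, 0, 0, -7, 0, 0, 0, -7, 0, 0, 0, -7, 0, 0, 0, -7, 0, 0, 0, -7, 0, 0, 0, -7, 0, 0, 0, -7, 0, 0, 0, -7, 0, 0, 0, -7, 0, 0, 0, -7, 0, 0, 0, -7, 0, 0, 0, 0],
)

```text
time: 8.28
ee_pos: [0.5897, 0.1026, 0.2838]
eef_rot: [-0.423, 0.906, 0.0, 0.0]
ft_force: [-0.4, -0.0, -0.0]
width: 0.0867
grip_force: 0.0
```

Run:
```python
from h import *
import cv2
go([.01,0,.24])
a=r.camera("top")[130:255,215:375,::-1]
cv2.imwrite("pics/t4.png",cv2.resize(a,None,fx=4.5,fy=4.5,interpolation=cv2.INTER_CUBIC))
print((proj("top",m2w(q,[.01,0,.215]))-[215,130])*4.5)
```

```text
machine [-0.0426  0.0004  0.2838] shift cm [-4.16 -3.23  4.38] turn -142.7 t 8.2833 F [-0.4 -0.  -0. ] T [ 0.16 -0.06 -0.03] j [ 0.67  0.6  -1.37  1.39  0.58  1.61  1.81] 0.08667644156338705 0.0
[[350.35683334 232.39068158]]
```

View pics/t4.png

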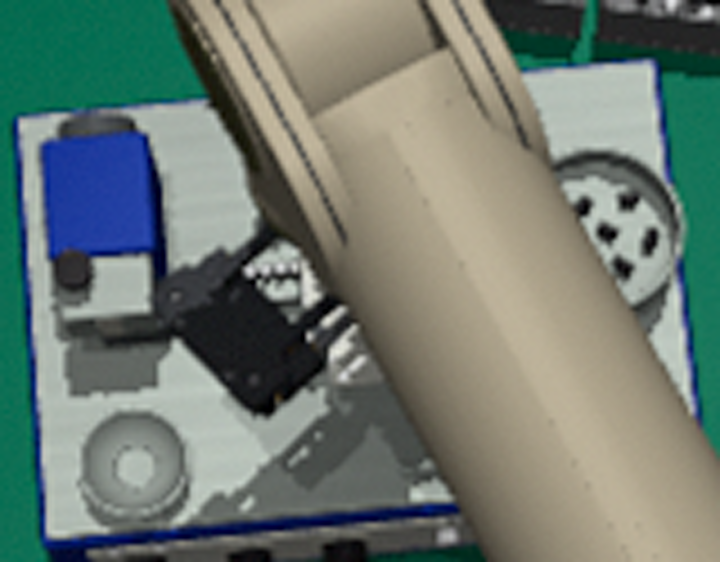

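The arm hides the nut in the top view, so I'll use the nut centre from the previous scene crop (382,243) to check the location while moving above it.

>>> arm_command(
  moves=[-1.4, -1.1, 0, 0, -1.4, -1.1, 0, 0, -1.4, -1, 0, 0, 0, 0, 2, 0, 0, 0, 2, 0, 0, 0, 0, 0],
)

```text
time: 8.83
ee_pos: [0.6403, 0.1134, 0.2404]
eef_rot: [-0.418, 0.908, 0.0, -0.002]
ft_force: [-0.0, -0.8, -1.0]
width: 0.0871
grip_force: 0.0
```

Run:
```python
from h import *
import cv2
go([.01,0,.185])
print((proj("scene",m2w(q,[[.01,0,.213],[.01,0,.215],[.02,0,.215],[.01,.01,.215]]))-[240,190])*3.5)
a=r.camera("scene")[210:310,290:420,::-1]
cv2.imwrite("pics/s5.png",cv2.resize(a,None,fx=6,fy=6,interpolation=cv2.INTER_CUBIC))
print((proj("scene",m2w(q,[.01,0,.215]))-[290,210])*6)
```

```text
machine [ 9.100e-03 -1.000e-04  2.404e-01] shift cm [-0.1  -0.06  5.54] turn -143.2 t 8.8333 F [-0.  -0.8 -1. ] T [ 0.02 -0.06  0.02] j [ 0.53  0.7  -1.27  1.31  0.67  1.59  1.79] 0.0871440170714803 0.0
[[383.21057943 249.07042063]
 [383.3130213  247.57844274]
 [386.86571556 256.58826911]
 [394.69298785 245.14804165]]
[[357.10803652 304.42018756]]
```

View pics/s5.png

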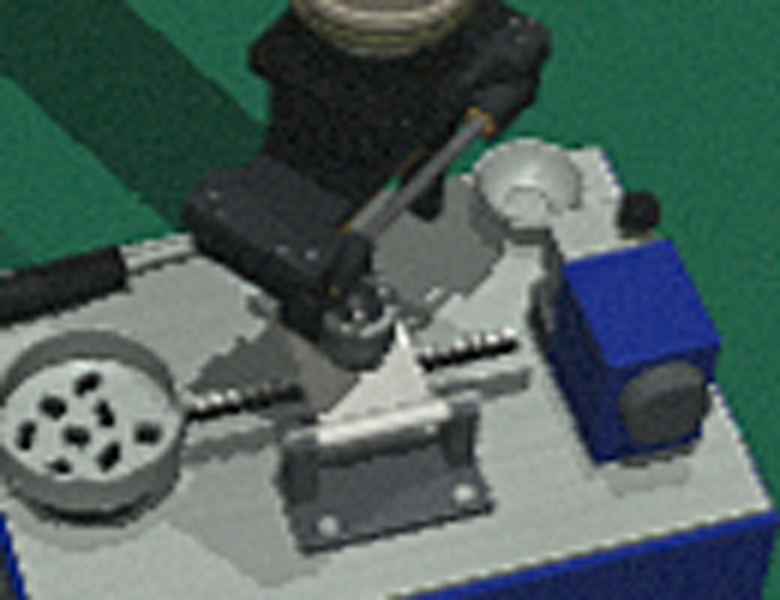

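The nut top is at about (360,307) against a predicted (357,304), so the location is good. Descending and gripping.

>>> arm_command(
  moves=[-0.1, 0, 1.5, 0, 0, 0, 1.5, 0, 0, 0, 1.5, 0, 0, 0, 1, 0, 0, 0, 0, 0, 0, 0, 0, 0],
)

```text
time: 9.38
ee_pos: [0.6414, 0.1145, 0.1885]
eef_rot: [-0.42, 0.908, 0.0, -0.0]
ft_force: [-0.1, -1.1, 0.5]
width: 0.0871
grip_force: 0.0
```

>>> arm_command(
  moves=[0, 0, 0, 0, 0, 0, 0, 0, 0, 0, 0, 0, 0, 0, 0, 0, 0, 0, 0, 0, 0, 0, 0, 0, 0, 0, 0, 0, 0, 0, 0, 0, 0, 0, 0, 0],
  fingers=0,
  squeeze=35,
)

```text
time: 10.13
ee_pos: [0.6426, 0.1139, 0.1892]
eef_rot: [-0.419, 0.908, -0.001, 0.001]
ft_force: [5.1, -3.2, -1.2]
width: 0.039
grip_force: 35.0
```

```bash
python3 -c "
from h import *
go([.01,0,.185])"
```

```text
machine [ 1.150e-02 -1.000e-04  1.892e-01] shift cm [0.11 0.1  0.42] turn -143.1 t 10.1333 F [ 5.1 -3.2 -1.2] T [-0.5  -1.23  0.06] j [ 0.54  0.74 -1.25  1.38  0.7   1.5   1.77] 0.039035493897437226 34.994214652106166
```

>>> arm_command(
  moves=[0, -0.13, 0, 0, 0, 0, 0.01, 5, 0, 0, 0.01, 6, 0, 0, 0.01, 6, 0, 0, 0.01, 6, 0, 0, 0.01, 6, 0, 0, 0.01, 6, 0, 0, 0.01, 6, 0, 0, 0.01, 6, 0, 0, 0.01, 6, 0, 0, 0, 0],
)

```text
time: 11.05
ee_pos: [0.6433, 0.1126, 0.1885]
eef_rot: [0.033, 0.999, -0.001, 0.001]
ft_force: [1.8, -5.4, 2.2]
width: 0.0391
grip_force: 35.0
```

```bash
python3 -c "
from h import *
go([.01,0,.185])"
```

```text
machine [ 0.0119 -0.0016  0.1885] shift cm [0.22 0.1  0.35] turn 163.5 t 11.05 F [ 1.8 -5.4  2.2] T [-0.73 -0.63 -0.07] j [ 0.47  0.65 -1.09  1.38  0.57  1.44  0.91] 0.03909821778818081 34.99411501921713
```

>>> arm_command(
  moves=[0, 0, 0.01, 6, 0, 0, 0.01, 6, 0, 0, 0.01, 6, 0, 0, 0.01, 6, 0, 0, 0.01, 6, 0, 0, 0.01, 6, 0, 0, 0.01, 6, 0, 0, 0.01, 6, 0, 0, 0, 0],
)

```text
time: 11.8
ee_pos: [0.6428, 0.1114, 0.1879]
eef_rot: [0.437, 0.899, -0.002, 0.001]
ft_force: [-3.1, -8.7, 7.7]
width: 0.0394
grip_force: 35.0
```

```bash
python3 -c "
from h import *
go([.01,0,.185])"
```

```text
machine [ 0.0111 -0.0026  0.1879] shift cm [0.28 0.02 0.29] turn 115.5 t 11.8 F [-3.1 -8.7  7.7] T [-1.8   0.33 -0.01] j [ 0.39  0.58 -0.93  1.39  0.47  1.4   0.13] 0.03938203238210596 34.99217329546809
```

>>> arm_command(
  moves=[0, 0, 0.01, 5, 0, 0, 0.01, 5, 0, 0, 0.01, 5, 0, 0, 0, 0],
)

```text
time: 12.13
ee_pos: [0.6425, 0.1111, 0.1877]
eef_rot: [0.55, 0.835, -0.002, 0.001]
ft_force: [-4.7, -10.3, 8.3]
width: 0.0391
grip_force: 35.0
```

```bash
python3 -c "
from h import *
go([.01,0,.185])"
```

```text
machine [ 0.0107 -0.0028  0.1877] shift cm [ 0.29 -0.02  0.27] turn 100.6 t 12.1333 F [ -4.7 -10.3   8.3] T [-2.14  0.94  0.  ] j [ 0.37  0.56 -0.89  1.39  0.44  1.39 -0.11] 0.03911976763021864 34.99097479507327
```

Lateral force is building up from a small grip offset, so I'll relieve it and keep turning.

>>> arm_command(
  moves=[-0.1, -0.1, 0, 5, 0, 0, 0, 5, 0, 0, 0.01, 5, 0, 0, 0.01, 5, 0, 0, 0, 0],
)

```text
time: 12.55
ee_pos: [0.6419, 0.1109, 0.1875]
eef_rot: [0.687, 0.727, -0.001, 0.001]
ft_force: [-4.6, -6.2, 7.2]
width: 0.0392
grip_force: 35.0
```

```bash
python3 -c "
from h import *
go([.01,0,.185])"
```

```text
machine [ 0.0101 -0.0029  0.1875] shift cm [ 0.28 -0.05  0.25] turn 80.6 t 12.55 F [-4.6 -6.2  7.2] T [-1.47  0.67 -0.05] j [ 0.33  0.54 -0.82  1.4   0.39  1.38 -0.44] 0.03924849832429298 34.991516852751374
```

>>> arm_command(
  moves=[0, 0, 0.01, 5, 0, 0, 0, 5, 0, 0, 0.01, 5, 0, 0, 0.01, 5, 0, 0, 0, 0],
)

```text
time: 12.97
ee_pos: [0.6413, 0.111, 0.1872]
eef_rot: [0.802, 0.597, -0.002, 0.001]
ft_force: [-7.7, -7.8, 9.6]
width: 0.039
grip_force: 35.0
```

```bash
python3 -c "
from h import *
go([.01,0,.185])"
```

```text
machine [ 0.0095 -0.0027  0.1872] shift cm [ 0.26 -0.09  0.22] turn 60.6 t 12.9667 F [-7.7 -7.8  9.6] T [-1.61  1.5  -0.03] j [ 0.29  0.52 -0.76  1.4   0.36  1.37 -0.76] 0.038964910908068986 34.99040608294308
```

>>> arm_command(
  moves=[-0.15, -0.05, 0, 5, 0, 0, 0, 5, 0, 0, 0, 5, 0, 0, 0.01, 5, 0, 0, 0, 0],
)

```text
time: 13.38
ee_pos: [0.6409, 0.1114, 0.1871]
eef_rot: [0.893, 0.45, -0.0, 0.0]
ft_force: [-2.8, -2.1, 5.7]
width: 0.0391
grip_force: 35.0
```

```bash
python3 -c "
from h import *
go([.01,0,.185])"
```

```text
machine [ 0.0092 -0.0022  0.1871] shift cm [ 0.21 -0.12  0.21] turn 40.8 t 13.3833 F [-2.8 -2.1  5.7] T [-0.63  0.52  0.53] j [ 0.26  0.5  -0.7   1.41  0.32  1.35 -1.09] 0.03905829201146461 34.99882682226598
```

>>> arm_command(
  moves=[0, 0, 0.01, 5, 0, 0, 0, 5, 0, 0, 0.01, 5, 0, 0, 0, 0],
)

```text
time: 13.72
ee_pos: [0.6415, 0.1124, 0.1873]
eef_rot: [0.944, 0.33, 0.001, -0.0]
ft_force: [0.5, -0.4, 4.7]
width: 0.0393
grip_force: 35.0
```

```bash
python3 -c "
from h import *
go([.01,0,.185])"
```

```text
machine [ 0.01   -0.0013  0.1873] shift cm [ 0.06 -0.12  0.23] turn 25.8 t 13.7167 F [ 0.5 -0.4  4.7] T [-0.02 -0.14  0.65] j [ 0.23  0.49 -0.65  1.41  0.3   1.35 -1.34] 0.039260960714922695 35.00111935660243
```

The z torque jumped to 0.65 N·m and the tool stopped descending, so the nut is bottomed and slipping in the grip. Backing off about 90°.

>>> arm_command(
  moves=[0, 0, 0, 0, 0, 0, -0.01, -5, 0, 0, 0, -6, 0, 0, -0.01, -6, 0, 0, -0.01, -6, 0, 0, 0, -6, 0, 0, -0.01, -6, 0, 0, 0, -6, 0, 0, -0.01, -6, 0, 0, 0, 0],
)

```text
time: 14.55
ee_pos: [0.6416, 0.1123, 0.1878]
eef_rot: [0.731, 0.683, 0.001, 0.0]
ft_force: [0.3, 0.3, 5.5]
width: 0.0395
grip_force: 35.0
```

```bash
python3 -c "
from h import *
go([.01,0,.185])"
```

```text
machine [ 0.0101 -0.0015  0.1878] shift cm [ 0.14 -0.06  0.28] turn 73.4 t 14.55 F [0.3 0.3 5.5] T [ 0.1  -0.32  0.08] j [ 0.32  0.53 -0.8   1.4   0.38  1.37 -0.55] 0.039511972044284534 34.99842083081603
```

>>> arm_command(
  moves=[0, 0, -0.01, -6, 0, 0, 0, -6, 0, 0, -0.01, -6, 0, 0, 0, -6, 0, 0, -0.01, -6, 0, 0, 0, -6, 0, 0, -0.01, -5, 0, 0, 0, -2.5, 0, 0, 0, 0, 0, 0, 0, 0, 0, 0, 0, 0, 0, 0, 0, 0],
)

```text
time: 15.55
ee_pos: [0.6418, 0.1123, 0.1882]
eef_rot: [0.429, 0.903, 0.001, 0.001]
ft_force: [1.9, 1.0, 4.7]
width: 0.0392
grip_force: 35.0
```

Run:
```python
from h import *
import cv2
go([.01,0,.185])
a=r.camera("scene")[210:310,290:420,::-1]
cv2.imwrite("pics/s6.png",cv2.resize(a,None,fx=6,fy=6,interpolation=cv2.INTER_CUBIC))
```

```text
machine [ 0.0103 -0.0015  0.1882] shift cm [0.14 0.04 0.32] turn 116.6 t 15.55 F [1.9 1.  4.7] T [ 0.24 -0.54  0.05] j [ 0.4   0.58 -0.94  1.4   0.46  1.4   0.15] 0.03917791695967385 35.0004153046757
```

View pics/s6.png

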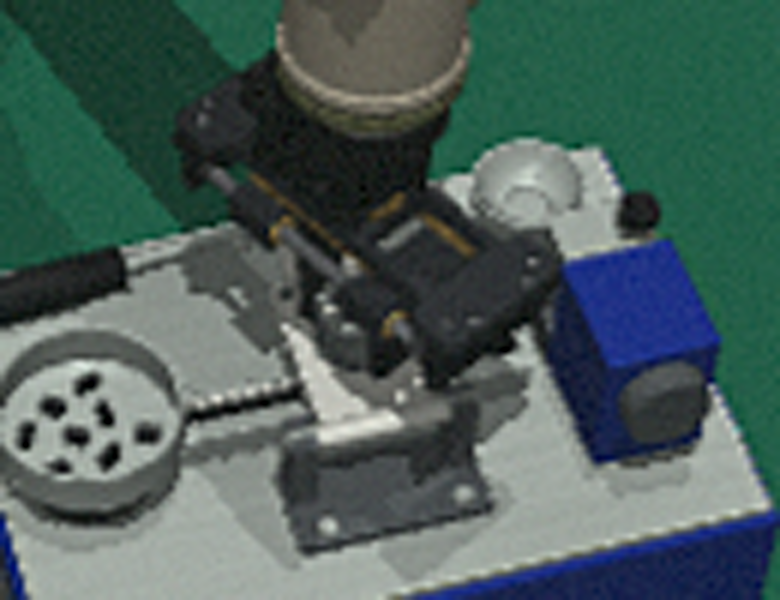

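The gate lies shut and the fingers hold the nut at about (350,320). The measured back-off is 90.8°, the tool rose 0.9 mm, and the grip is 35 N. Handing in.

```bash
python3 -c "
from bench import r
print(r.close_job())"
```

```text
the job is handed in; nothing more can be done
None
```

I swung the gate shut onto its stop, screwed the nut down until it bottomed out and backed it off about 91°. I handed the job in with the fingers still gripping the nut at 35 N; no pass/fail result came back, and I never sent the arm near the loose tools and parts.

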